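# Draw four ball knobs from the gated chute

## Robot

A 6-joint arm with a two-finger parallel gripper is mounted at the origin on the work surface. World frame = base frame: x ahead of the robot, y to its left, z up, the work surface at z = 0. Lengths are in m, angles in rad, forces in N, time in s.
With the tool pointing down it reaches from about 0.425 to 0.925 m from the base axis. Payload 12.5 kg.
Tool frame: the origin (TCP) lies at the very end of the fingers, on their centre line; the grasp point (between the pads) lies 19 mm behind it; z points along the fingers, y is the line along which they close (so a half turn about z gives the same grasp; the last joint's range is limited). The gripper opens to 85 mm and grips with 20 to 120 N. Pads are 22 mm wide; open, the fingers measure 114 mm over their backs; the gripper's body (76 mm by 85 mm) begins 54 mm behind the grasp point. The pads swing forward as they close: fully open they stand 13 mm farther back than shut.
Start: joints at [-1.215, 0.491, 1.559, -0, 1.092, -0.106], TCP at [0.278, -0.56, 0.231] pointing down, gripper open.
Joint ranges: [-3.1, 3.1], [-0.84, 2.19], [0.05, 2.79], [-1.13, 4.28], [0.06, 2.93], [-2.69, 2.69]. Speed limits (rad/s): [2.22, 2.22, 2.79, 3.14, 3.14, 3.14].

## Interface

Orientations are given as [roll, pitch, yaw] about the fixed x, y, z axes, in that order (R = Rz(yaw) Ry(pitch) Rx(roll)).
In Python, from plant import r, vision, workorder gives the robot as it stands.
- The arm moves only by the tool jog_arm, never from a script. Its argument "moves" is a list of rows, each a list of 5 numbers: the shift along the tool's x, y, z each as a share of 30 mm, from -1 to 1, then the turn about the tool's z as a share of 4 degrees, from -1 to 1, then the opening, from 0 (shut) to 1 (fully open). A call has exactly 5 rows; each row shifts and turns the commanded pose from where the row before left it, along the tool's axes as they then stand; what a row does not reach is not made up. A row lasts 1/12 s, in which the tool goes at most 41.7 mm and 7.16 degrees, less where a joint would pass 70% of its speed; a pose out of reach is approached as far as the arm can. A call with a number of a shift or a turn outside -1 to 1 is refused whole. A call with a gripper value outside its range is refused whole. The fingers move at their own pace and stop on an object; the grip force is fixed at half the most. Time passes only in rows, so rows that do not move let the fingers close, or fill a call up. It gives the time, the measured TCP pose, the force, the opening and the grip force at its end, in the units of the state.
- r.read_state(): the state, without advancing time (a new reading comes with each control period).
- vision.read_camera(name): name is "side" or "top"; returns a dict with "img" (420x560x3 uint8, red, green, blue), "fx", "fy", "cx", "cy" (pixels), "rvec" (rotation vector, rad) and "tvec" (3), from world to camera coordinates, as OpenCV has them. Camera axes: x right, y down, z forward; pixel columns grow to the right and rows downward; lengths in m; the calibration is good to about 2 mm. A picture is of the moment at which its call begins. There is no depth.
- workorder.close_job(): hands the job in; it is judged then, once.
The state is a dict: "t": time; "q": joint angles; "dq": joint speeds; "joint_torque": joint torques, N m; "tcp_pos": TCP position; "tcp_rot": TCP orientation; "wrist_force": force on the tool from outside, world axes, zero at the start; "moment": the same for the moment, N m; "width": opening from 0.0 (shut) to 1.0 (fully open); "gripper_force": force on a finger pad.
Only numpy, scipy, OpenCV 4.12 (cv2) and the standard library are available. Lean on these libraries where they do the work, as an engineer would, in place of code of your own. Each camera call takes 0.05 s, during which the arm holds its last target. There are 200 camera calls.

## Task

Stand the empty grey parts bin on the bench under the chute's spout, then swing the chute's gate lever fully open so that all four wooden ball knobs roll down into the bin, and swing the lever fully shut again. Leave the filled bin standing upright under the spout, and do not push or knock over anything else on the bench.

Things in the scene. Friction and masses are not known exactly. Their poses are not given: they have to be found in the camera images.
- bin: empty open-topped grey parts bin, 120 (its x) by 64 (its y) by 60 high, walls and floor 3 thick, 0.12 kg; origin at the centre of its underside, z up
- dispenser: fixed gravity chute: an open-topped aluminium trough, 42 wide (34 inside), walls 32 high, that slopes down towards its own -x (roughly the robot) at 0.66 rad below level; blue posts carry it. Origin on the bench exactly under the trough's lower lip, which is 105 above the bench; z up. The bench below is free back to own x = +75
- outlet (a point): centre of the spout's downward opening (46 along the dispenser's x by 34 along its y), 90 above the bench, 28 before the lip; axes as the dispenser's. The spout's slanted front plate reaches 55 before the lip at its lower edge and up to 122 above the bench; the knobs drop out downwards and a little forward (-x)
- light_bar (a point): centre of the underside of a fixed light bar over the chute, 45 (x) by 240 (y), 295 above the bench; it blocks the lever from straight above, so reach the lever with a tool leaning back towards the robot; axes as the dispenser's
- gate (a joint): angle of the gate lever, rad: 0 = shut stop (lever across the chute, pointing to the dispenser's -y), 1.571 = fully open stop (lever along the chute, pointing down the slope); stays where it is left, about 0.08 N m of friction
- lever_hinge (a point): point on the lever's turning axis at mid-height of the lever; axes turn with the lever: z = turning axis, square to the chute (leans 0.66 rad from vertical towards the robot), the lever runs along its -y. Opening turns it clockwise seen from above (negative about z). Under it a stem runs down to the gate plate in the trough; the lever's mid-height is 75 off the trough's floor
- lever_grip (a point): where to pinch the lever: middle of its black grip, 70 from the hinge; the grip is 14 wide (along this point's x), 24 high (along z), and spans 38 to 98 from the hinge along -y; axes as lever_hinge
- knob0_center (a point): centre of one of four beech ball knobs, 28 diameter, 10 g, that wait in single file in the trough above the shut gate
- knob1_center (a point): centre of one of four beech ball knobs, 28 diameter, 10 g, that wait in single file in the trough above the shut gate
- knob2_center (a point): centre of one of four beech ball knobs, 28 diameter, 10 g, that wait in single file in the trough above the shut gate
- knob3_center (a point): centre of one of four beech ball knobs, 28 diameter, 10 g, that wait in single file in the trough above the shut gate
- carton: bystander: closed cardboard carton, 100 x 75 x 55 high; origin at the centre of its underside
- tape_measure: bystander: black tape measure, 70 x 40 x 62 high; origin at the centre of its underside
- knife: bystander: grey utility knife lying flat, 165 long; origin at the centre of its underside
- bottle: bystander: white plastic bottle, 72 diameter, 200 high; origin at the centre of its underside
- drill: bystander: cordless drill standing on its battery, 120 x 80 foot, 200 high, chuck to its own +x; origin at the centre of its underside
- tape_roll: bystander: roll of paper tape lying flat, 100 diameter, 30 high; origin at the centre of its underside
- jar: bystander: amber jar, 70 diameter, 90 high; origin at the centre of its underside
Things that resemble listed ones, but are neither listed nor needed, are in the scene too. Leave any red look-alike of the bin alone.

How it is judged:
By the outcome, as a careful person would: the job done as asked, in the order asked, and still so for the second after the job is handed in, with the robot touching nothing.
It also fails if it takes over 67 s, if anything falls off the work surface, if the arm or the gripper's body presses on something with over 40 N, if the wrist force passes 120 N, or if a joint passes its speed limit or range.

## Working session

There is one attempt and no reset: what is moved stays moved. The work goes in short steps, Python scripts to look and compute and a tool call to move; the robot and the scene stay as the last step left them, time stands still between calls to the robot, and variables do not carry over. Pictures are saved under pics/ and viewed, at most 10 in all, crops included, and the job is handed in when it is done.

Besides the shell and the picture viewer there is one more tool, called as name([rows], argument=value, ...), one row to a line, values as JSON. jog_arm: Moves the arm, as the interface text tells. Its arguments: {"type":"object","properties":{"moves":{"type":"array"}},"required":["moves"]}

```bash
mkdir -p pics; ls
python3 - <<'E'
from plant import r, vision, workorder
import cv2,pickle
s=r.read_state();print(s)
for n in("side","top"):
    d=vision.read_camera(n);pickle.dump(d,open(n+".pkl","wb"))
    cv2.imwrite(f"pics/{n}0.png",cv2.resize(d["img"][:,:,::-1],(784,588)))
    print({k:v for k,v in d.items() if k!="img"})
E
```

```text
pics
{'t': 0.0, 'q': array([-1.21457304e+00,  4.91561389e-01,  1.55947392e+00, -8.90447237e-06,
        1.09174039e+00, -1.05576228e-01]), 'dq': array([ 5.95068803e-04, -4.48079987e-04,  3.03093022e-04, -9.94082904e-04,
        1.20007786e-04,  8.56310499e-05]), 'joint_torque': array([ 2.67474519e-03, -6.18442583e+01, -2.61591536e+01,  2.49479839e-06,
        3.99507349e-03,  3.86130262e-05]), 'tcp_pos': array([ 0.27841986, -0.5592833 ,  0.23071819]), 'tcp_rot': array([-3.14041536e+00, -1.16817031e-04,  4.61803553e-01]), 'wrist_force': array([0.64527376, 0.09876492, 0.14729755]), 'moment': array([-0.02065375,  0.02779366, -0.00243436]), 'gripper_force': 0.0, 'width': 1.0000606841685604}
{'fx': 497.0113242930013, 'fy': 497.0113242930013, 'cx': 286.74250983398247, 'cy': 207.39197256783652, 'rvec': array([ 2.3085164 , -0.28903204,  0.14910217]), 'tvec': array([-0.48242904,  0.2039078 ,  1.48808459])}
{'fx': 390.5406462718171, 'fy': 390.5406462718171, 'cx': 279.11237861412, 'cy': 202.9881230310244, 'rvec': array([ 2.1958186 , -2.18183461,  0.07868952]), 'tvec': array([-0.01068978,  0.54425063,  1.06010404])}
```

View pics/side0.png

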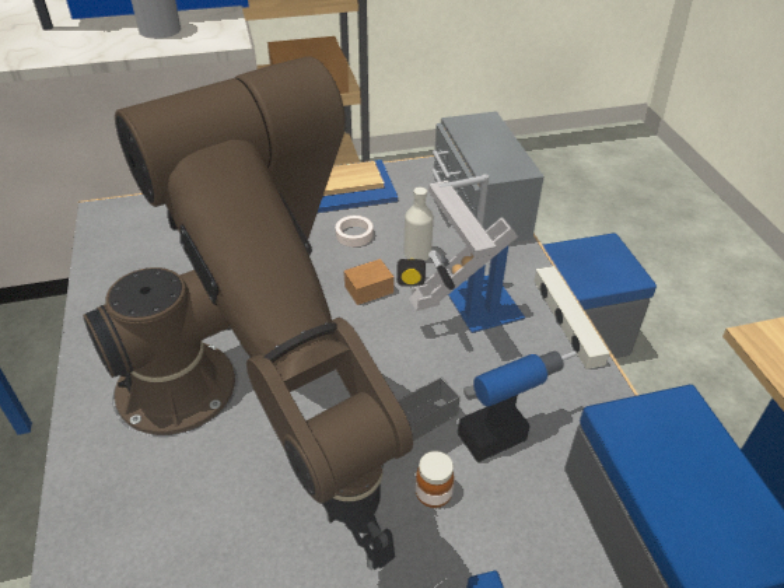

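View pics/top0.png

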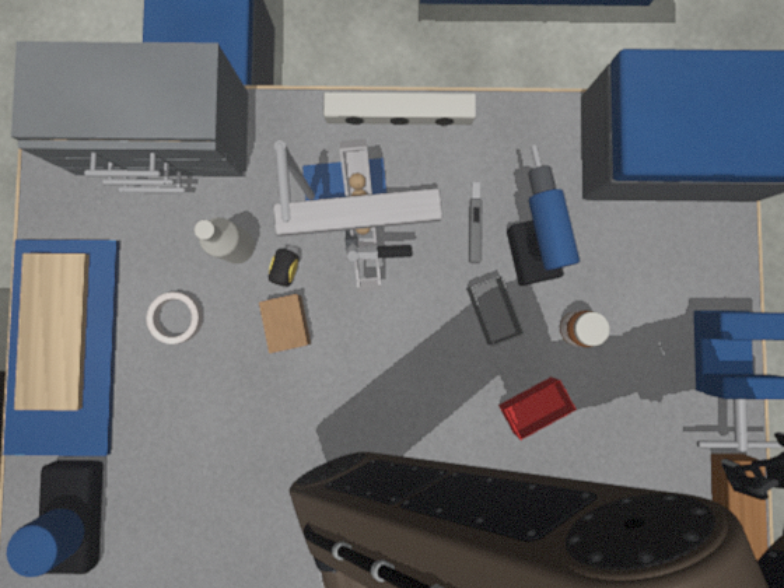

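Side view (784x588 scale): arm in front, chute at about (450,240), drill (510,400), jar (435,480). Top view: an open grey bin at (495,310), a red look-alike at (537,407), the chute's lip at (369,283), the lever's black grip at (395,251) and the light bar at (358,210).

Candidates for the bin: grey box (495,310), red box (537,407) and carton (285,322). The description says open and grey, so I choose (495,310). I'll check it in a close crop.

```bash
cat > h.py <<'E'
import numpy as np,cv2,pickle
def ld(n): return pickle.load(open(n+".pkl","rb"))
def ray(d,u,v):
    R=cv2.Rodrigues(d["rvec"])[0];o=-R.T@d["tvec"]
    k=R.T@np.array([(u-d["cx"])/d["fx"],(v-d["cy"])/d["fy"],1]);return o,k/np.linalg.norm(k)
def onz(d,u,v,z): o,k=ray(d,u,v);return o+k*(z-o[2])/k[2]
def proj(d,p):
    R=cv2.Rodrigues(d["rvec"])[0];c=R@np.asarray(p,float)+d["tvec"];return np.array([d["fx"]*c[0]/c[2]+d["cx"],d["fy"]*c[1]/c[2]+d["cy"]])
def tri(rs):
    A=sum(np.eye(3)-np.outer(k,k) for o,k in rs);b=sum((np.eye(3)-np.outer(k,k))@o for o,k in rs);return np.linalg.solve(A,b)
E
python3 - <<'E'
from h import *
t=ld("top")["img"];s=ld("side")["img"]
a=cv2.resize(t[185:260,320:395],None,fx=4,fy=4,interpolation=cv2.INTER_CUBIC)
b=cv2.resize(t[95:215,190:320],None,fx=4,fy=4,interpolation=cv2.INTER_CUBIC)
c=cv2.resize(s[115:245,270:385],None,fx=4,fy=4,interpolation=cv2.INTER_CUBIC)
out=np.zeros((600,800,3),np.uint8)
out[:300,:300]=a
cv2.imwrite("pics/bin.png",a[:,:,::-1])
W=np.zeros((520,800,3),np.uint8)
b2=cv2.resize(t[95:215,215:315],(400,480),interpolation=cv2.INTER_CUBIC);c2=cv2.resize(s[120:240,285:385],(400,480),interpolation=cv2.INTER_CUBIC)
W[:480,:400]=b2;W[:480,400:]=c2
cv2.imwrite("pics/chute.png",W[:480,:,::-1])
E
```

```text
(no output)
```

View pics/bin.png

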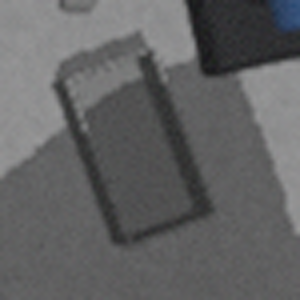

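View pics/chute.png

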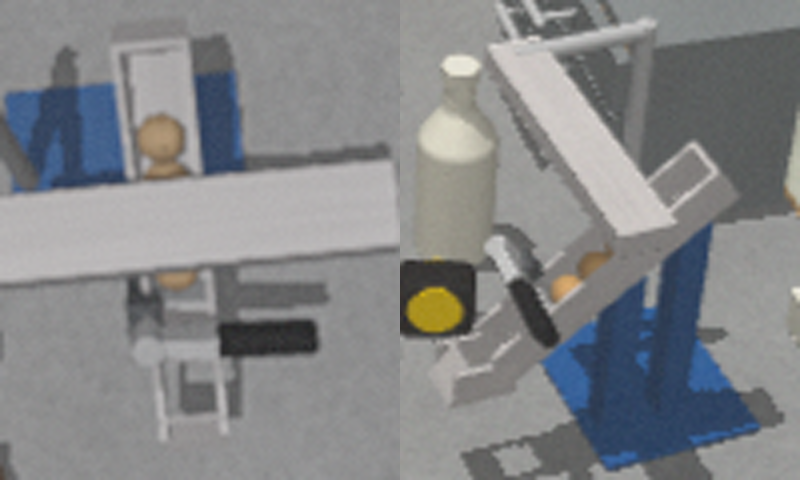

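The crop shows the open grey bin with rim corners at crop (57,82), (118,243), (212,212) and (150,52). The chute crop shows the hinge at (148,348), the grip centre at (268,338) and the front-plate ends at (165,438) and (225,430) in the top part. In the side part the grip is at (533,311).

Run:
```python
from h import *
np.set_printoptions(precision=4,suppress=True)
T=ld("top");S=ld("side")
bp=[(57,82),(118,243),(212,212),(150,52)]
P=[onz(T,320+(u+.5)/4-.5,185+(v+.5)/4-.5,.06) for u,v in bp]
print("bin",np.array(P)[:,:2],[np.linalg.norm(P[i]-P[(i+1)%4]) for i in range(4)])
tp=lambda u,v:(215+(u+.5)/4-.5,95+(v+.5)/4-.5)
sp=lambda u,v:(285+(u-400+.5)/4-.5,120+(v+.5)/4-.5)
# black grip mask centroid
def black(d,box):
    x0,y0,x1,y1=box;im=d["img"][y0:y1,x0:x1].max(2);n,l,st,c=cv2.connectedComponentsWithStats((im<60).astype(np.uint8))
    i=1+np.argmax(st[1:,4]);print(st[i],c[i]+[x0,y0]);return c[i]+[x0,y0]
g=tri([ray(T,*black(T,(262,165,310,192))),ray(S,*black(S,(308,185,330,210)))])
print("grip",g)
h=tri([ray(T,*tp(148,348)),ray(S,*sp(498,245))]);print("hinge",h,np.linalg.norm(h-g),np.arctan2((g-h)[1],(g-h)[0]))
for n,a,b in(("bar front",(0,282),(398,240)),("bar back",(0,205),(398,155))):
    A,B=[onz(T,*tp(*q),.30) for q in(a,b)];print(n,A,B,np.arctan2(*(A-B)[:2])) 
    print('dir',np.arctan2(A[1]-B[1],A[0]-B[0])-np.pi/2)
L=onz(T,*tp(165,438),.122);Rr=onz(T,*tp(227,430),.122)
print("front plate@.122",L,Rr);
L=onz(T,*tp(165,438),.09);Rr=onz(T,*tp(227,430),.09);print("@.09",L,Rr,(L+Rr)/2)
# trough upper end
A=onz(T,*tp(112,45),.3);B=onz(T,*tp(188,40),.3);print(A,B,np.arctan2(A[1]-B[1],A[0]-B[0])-np.pi/2)
# blobs heights: others
for n,u,v,z in(("knife",475,225,0),("drill l",508,225,.07),("drill l b",520,285,.07),("tape",285,265,.062),("bottle",225,245,0),("carton r",300,295,.055),("carton br",310,347,.055),("jar",590,328,.09),("red",537,407,.06)):
    print(n,onz(T,u/1.4,v/1.4,z))
```

```text
bin [[ 0.5367 -0.1525]
 [ 0.4306 -0.1924]
 [ 0.4514 -0.2547]
 [ 0.5571 -0.2145]] [np.float64(0.11337367990914252), np.float64(0.06562189559519621), np.float64(0.11314695766015598), np.float64(0.0652163178824016)]
[  8  10  24   9 178] [281.4663 179.0562]
[ 5  5 11 16 77] [318.1818 197.6883]
grip [ 0.5876 -0.0116  0.1991]
hinge [0.5797 0.0565 0.2094] 0.06934861694942174 -1.4562451893445987
bar front [0.6022 0.1266 0.3   ] [ 0.6254 -0.0775  0.3   ] -0.1132136358103361
dir 0.11321363581033617
bar back [0.6421 0.1273 0.3   ] [ 0.6697 -0.0775  0.3   ] -0.1339173263602026
dir 0.1339173263602027
front plate@.122 [0.5341 0.0511 0.122 ] [0.5393 0.0125 0.122 ]
@.09 [0.5361 0.0529 0.09  ] [0.5415 0.013  0.09  ] [0.5388 0.033  0.09  ]
[0.7265 0.0708 0.3   ] [0.7294 0.0314 0.3   ] 0.07463547887372401
knife [ 0.6667 -0.1769  0.    ]
drill l [ 0.6546 -0.2284  0.07  ]
drill l b [ 0.5409 -0.25    0.07  ]
tape [0.5765 0.1937 0.062 ]
bottle [0.6225 0.327  0.    ]
carton r [0.5201 0.1654 0.055 ]
carton br [0.4218 0.1448 0.055 ]
jar [ 0.4613 -0.3729  0.09  ]
red [ 0.3131 -0.282   0.06  ]
```

The bin is chosen: grey, open and empty. Now I turn the tool so the fingers will straddle its near end wall.

jog_arm([
  [0,0,0,-1,0.3],
  [0,0,0,-1,0.3],
  [0,0,0,-1,0.3],
  [0,0,0,-1,0.3],
  [0,0,0,-1,0.3],
])

```text
t: 0.52
tcp_pos: [0.2785, -0.5594, 0.2309]
tcp_rot: [-3.141, -0.0, 0.814]
wrist_force: [0.1, -0.5, -0.3]
width: 0.311
gripper_force: 0.0
```

jog_arm([
  [0,0,0,-1,0.3],
  [0,0,0,-1,0.3],
  [0,0,0,-1,0.3],
  [0,0,0,-1,0.3],
  [0,0,0,-1,0.3],
])

```text
t: 0.93
tcp_pos: [0.2784, -0.5594, 0.231]
tcp_rot: [-3.141, -0.0, 1.163]
wrist_force: [0.4, -0.3, 0.2]
width: 0.304
gripper_force: 0.0
```

jog_arm([
  [0,0,0,-1,0.3],
  [0,0,0,-1,0.3],
  [0,0,0,-1,0.3],
  [0,0,0,-1,0.3],
  [0,0,0,-1,0.3],
])

```text
t: 1.35
tcp_pos: [0.2784, -0.5594, 0.2309]
tcp_rot: [-3.141, -0.001, 1.512]
wrist_force: [0.1, -0.2, -0.7]
width: 0.297
gripper_force: 0.0
```

jog_arm([
  [0,0,0,-1,0.3],
  [0,0,0,-1,0.3],
  [0,0,0,-1,0.3],
  [0,0,0,-1,0.3],
  [0,0,0,-1,0.3],
])

```text
t: 1.77
tcp_pos: [0.2785, -0.5594, 0.2309]
tcp_rot: [-3.142, -0.001, 1.862]
wrist_force: [-0.1, 0.4, -0.2]
width: 0.3
gripper_force: 0.0
```

jog_arm([
  [0,0,0,-1,0.3],
  [0.9,0.9,0,0,0.3],
  [0.9,0.9,0,0,0.3],
  [0.9,0.9,0,0,0.3],
  [0.9,0.9,0,0,0.3],
])

```text
t: 2.18
tcp_pos: [0.3421, -0.419, 0.2309]
tcp_rot: [-3.141, -0.001, 1.927]
wrist_force: [0.3, -0.1, 0.0]
width: 0.3
gripper_force: 0.0
```

jog_arm([
  [1,1,0,0,0.3],
  [1,1,0,0,0.3],
  [1,1,0,0,0.3],
  [1,1,0,0,0.3],
  [0.95,1,0,0,0.3],
])

```text
t: 2.6
tcp_pos: [0.4295, -0.2298, 0.2313]
tcp_rot: [-3.141, -0.0, 1.928]
wrist_force: [1.2, -0.5, 0.3]
width: 0.301
gripper_force: 0.0
```

jog_arm([
  [0,0.4,0.8,0,0.3],
  [0,0,0.9,0,0.3],
  [0,0,0.9,0,0.3],
  [0,0,0.9,0,0.3],
  [0,0,0,0,0.3],
])

```text
t: 3.02
tcp_pos: [0.439, -0.2263, 0.1225]
tcp_rot: [-3.138, -0.006, 1.928]
wrist_force: [-0.4, 0.0, -0.6]
width: 0.3
gripper_force: 0.0
```

Run:
```python
from plant import vision
from h import *
for n in("side","top"):
    d=vision.read_camera(n);pickle.dump(d,open(n+"1.pkl","wb"))
S=ld("side1");T=ld("top1")
p=proj(S,(.48,-.21,.05)).astype(int);q=proj(T,(.48,-.21,.05)).astype(int);print(p,q)
f=lambda d,c:cv2.resize(d["img"][max(c[1]-50,0):c[1]+50,c[0]-50:c[0]+50],(400,400),interpolation=cv2.INTER_CUBIC)
cv2.imwrite("pics/g1.png",np.hstack([f(S,p),f(T,q)])[:,:,::-1])
```

```text
[299 288] [354 226]
```

View pics/g1.png

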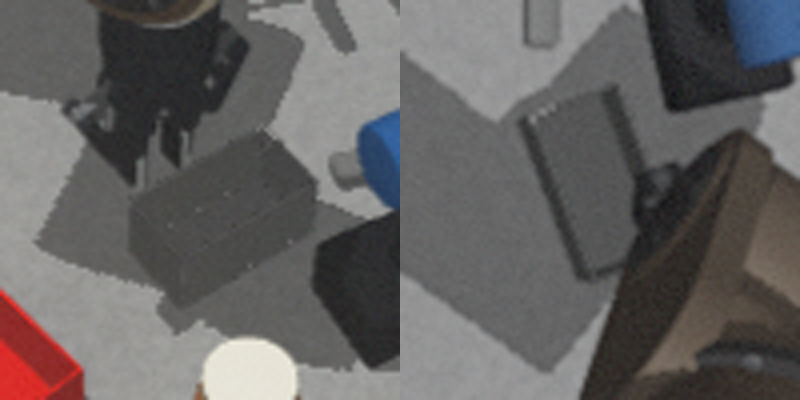

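The side crop shows the bin's rim corners at (130,205), (185,255), (315,183) and (262,130), with the open fingers above its near wall. I'll refine the bin pose from these.

Run:
```python
from h import *
np.set_printoptions(precision=4,suppress=True)
S=ld("side1");T=ld("top1")
P=np.array([onz(S,249+u/4-.4,238+v/4-.4,.06) for u,v in[(130,205),(185,255),(315,183),(262,130)]]);print(P[:,:2],P.mean(0))
print([np.linalg.norm(P[i]-P[(i+1)%4]) for i in range(4)])
Q=np.array([onz(T,304+(u-400)/4-.4,176+v/4-.4,.06) for u,v in[(518,120),(580,280),(615,88)]]);print(Q[:,:2])
```

```text
[[ 0.4277 -0.2052]
 [ 0.4536 -0.2555]
 [ 0.5592 -0.2179]
 [ 0.537  -0.1626]] [ 0.4944 -0.2103  0.06  ]
[np.float64(0.05657702685726821), np.float64(0.1120468516036323), np.float64(0.05955816937333354), np.float64(0.11729241644395551)]
[[ 0.5355 -0.1505]
 [ 0.43   -0.191 ]
 [ 0.5572 -0.2151]]
```

jog_arm([
  [0,0.1,0.7,0,0.3],
  [0,0,0.7,0,0.3],
  [0,0,0.7,0,0.3],
  [0,0,0.65,0,0.3],
  [0,0,0,0,0.3],
])

```text
t: 3.53
tcp_pos: [0.4431, -0.2266, 0.0429]
tcp_rot: [-3.141, -0.001, 1.928]
wrist_force: [-0.1, -0.0, -0.5]
width: 0.295
gripper_force: 0.0
```

jog_arm([
  [0,0,0,0,0],
  [0,0,0,0,0],
  [0,0,0,0,0],
  [0,0,0,0,0],
  [0,0,0,0,0],
])

```text
t: 3.95
tcp_pos: [0.4441, -0.2271, 0.0456]
tcp_rot: [3.14, 0.003, 1.928]
wrist_force: [-0.6, -0.1, 7.9]
width: 0.016
gripper_force: 59.7
```

jog_arm([
  [0,0,-0.2,0,0],
  [0,0,-0.2,0,0],
  [0,0,0,0,0],
  [0,0,0,0,0],
  [0,0,0,0,0],
])

```text
t: 4.37
tcp_pos: [0.4434, -0.2266, 0.056]
tcp_rot: [3.141, 0.0, 1.928]
wrist_force: [-0.3, -0.2, -1.2]
width: 0.013
gripper_force: 58.6
```

Run:
```python
from plant import vision
from h import *
for n in("side","top"):
    d=vision.read_camera(n);pickle.dump(d,open(n+"2.pkl","wb"))
S=ld("side2")
p=[299,288]
cv2.imwrite("pics/g2.png",cv2.resize(S["img"][p[1]-50:p[1]+50,p[0]-50:p[0]+50],(400,400),interpolation=cv2.INTER_CUBIC)[:,:,::-1])
```

```text
(no output)
```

View pics/g2.png

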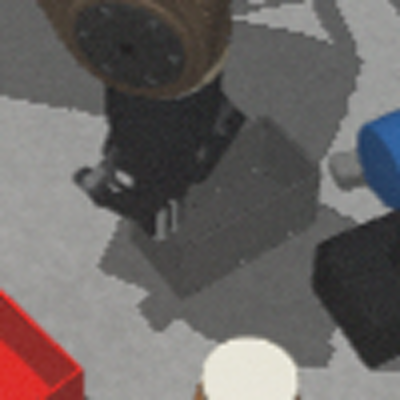

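The bin is lifted and held level: its rim is parallel to the bench in the crop and 58 N shows on the pads. I'll check the spout position from the side view before carrying.

Run:
```python
from h import *
np.set_printoptions(precision=4,suppress=True)
S=ld("side");T=ld("top")
sp=lambda u,v:(285+(u-400+.5)/4-.5,120+(v+.5)/4-.5);tp=lambda u,v:(215+(u+.5)/4-.5,95+(v+.5)/4-.5)
for q in[(430,370),(450,405)]: print(q,onz(S,*sp(*q),.122),onz(S,*sp(*q),.09))
# predicted points with D
D=np.array([.590,.039,0]);y=.118
R=np.array([[np.cos(y),-np.sin(y),0],[np.sin(y),np.cos(y),0],[0,0,1]])
for n,p in dict(lowL=(-.055,.021,.09),lowR=(-.055,-.021,.09),lipL=(0,.021,.105),lipR=(0,-.021,.105),hinge=(-.009,.021,.192),grip=(-.009,-.049,.192),hin0=(-.009,0,.192)).items():
    w=D+R@np.array(p);a=(proj(T,w)-[215,95])*4;b=(proj(S,w)-[285,120])*4+[400,0];print(n,w,a,b)
```

```text
(430, 370) [0.5202 0.0248 0.122 ] [0.5298 0.0571 0.09  ]
(450, 405) [ 0.5249 -0.0157  0.122 ] [0.5346 0.0154 0.09  ]
lowL [0.5329 0.0534 0.09  ] [162.7465 441.4686] [433.5295 370.9823]
lowR [0.5379 0.0117 0.09  ] [227.5575 434.2311] [453.8436 406.0475]
lipL [0.5875 0.0599 0.105 ] [152.1531 354.3587] [498.4028 340.5367]
lipR [0.5925 0.0181 0.105 ] [217.7042 347.0824] [519.8417 374.9277]
hinge [0.5786 0.0588 0.192 ] [144.473  352.0973] [493.0975 259.4051]
grip [ 0.5868 -0.0107  0.192 ] [264.2041 338.8098] [530.6283 317.2644]
hin0 [0.5811 0.0379 0.192 ] [180.4152 348.1085] [504.1078 276.3792]
```

jog_arm([
  [0.94,0.3,0,0,0],
  [0.94,0.3,0,0,0],
  [0.94,0.3,0,0,0],
  [0.94,0.3,0,0,0],
  [0.94,0.3,0,0,0],
])

```text
t: 4.88
tcp_pos: [0.4359, -0.0775, 0.0556]
tcp_rot: [-3.141, -0.0, 1.927]
wrist_force: [0.7, -0.1, -1.0]
width: 0.013
gripper_force: 58.7
```

jog_arm([
  [0,0,0,0.86,0],
  [0,0,0,0.86,0],
  [0,0,0,0.86,0],
  [0,0,0,0.86,0],
  [0,0,0,0,0],
])

```text
t: 5.3
tcp_pos: [0.4362, -0.0786, 0.0556]
tcp_rot: [-3.141, -0.0, 1.685]
wrist_force: [0.7, -0.5, -1.5]
width: 0.014
gripper_force: 58.7
```

jog_arm([
  [0.66,0.42,0,0,0],
  [0.66,0.42,0,0,0],
  [0.66,0.42,0,0,0],
  [0.66,0.42,0,0,0],
  [0.66,0.42,0,0,0],
])

```text
t: 5.72
tcp_pos: [0.4875, 0.028, 0.0556]
tcp_rot: [-3.141, -0.0, 1.69]
wrist_force: [0.5, -0.3, -1.4]
width: 0.018
gripper_force: 58.8
```

jog_arm([
  [0,0,0.1,0,0],
  [0,0,0.1,0,0],
  [0,0,0.07,0,0],
  [0,0,0,0,0],
  [0,0,0,0,0],
])

```text
t: 6.13
tcp_pos: [0.4868, 0.0262, 0.0475]
tcp_rot: [-3.141, -0.0, 1.687]
wrist_force: [-0.5, -0.1, -1.3]
width: 0.015
gripper_force: 58.7
```

jog_arm([
  [0,0,0.07,0,0],
  [0,0,0,0,0],
  [0,0,0,0,0.2],
  [0,0,0,0,0.2],
  [0,0,0,0,0.2],
])

```text
t: 6.55
tcp_pos: [0.4873, 0.0268, 0.0457]
tcp_rot: [3.141, 0.0, 1.688]
wrist_force: [-0.7, 0.9, 0.5]
width: 0.199
gripper_force: 0.0
```

jog_arm([
  [0,0,-0.3,0,0.2],
  [0,0,-0.7,0,0.2],
  [0,0,-0.8,0,0.2],
  [0,0,-0.8,0,0.2],
  [0,0,-0.6,0,0.2],
])

```text
t: 6.97
tcp_pos: [0.4874, 0.027, 0.144]
tcp_rot: [3.14, 0.0, 1.688]
wrist_force: [-0.1, 0.4, -0.2]
width: 0.2
gripper_force: 0.0
```

Run:
```python
from plant import vision
from h import *
for n in("side","top"):
    d=vision.read_camera(n);pickle.dump(d,open(n+"3.pkl","wb"))
S=ld("side3");T=ld("top3")
f=lambda d,x,y:cv2.resize(d["img"][y:y+120,x:x+100],(400,480),interpolation=cv2.INTER_CUBIC)
cv2.imwrite("pics/g3.png",np.hstack([f(S,265,130),f(T,215,115)])[:,:,::-1])
```

```text
(no output)
```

View pics/g3.png

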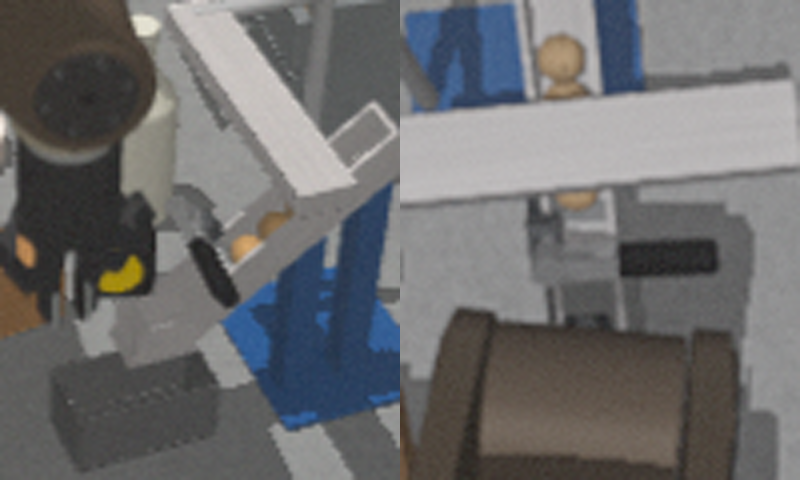

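The bin stands upright, square under the spout (side crop, rim from (55,375) to (215,355)), and the lever is clear at (215,272). Before working near the light bar, I'll check the height of the wrist's brown casing.

Run:
```python
from h import *
S=ld("side3")
for z in np.arange(.2,.5,.03): p=proj(S,(.4874,.027,z)); print(round(z,2),((p-[265,130])*4).round())
```

```text
0.2 [ 67. 257.]
0.23 [ 68. 226.]
0.26 [ 68. 195.]
0.29 [ 69. 162.]
0.32 [ 69. 128.]
0.35 [70. 93.]
0.38 [70. 58.]
0.41 [71. 21.]
0.44 [ 71. -17.]
0.47 [ 72. -56.]
```

jog_arm([
  [-0.84,0,-0.14,0,1],
  [-0.84,0,-0.14,0,1],
  [-0.84,0,-0.14,0,1],
  [-0.84,0,-0.14,0,1],
  [0,0,0,0,1],
])

```text
t: 7.48
tcp_pos: [0.4997, -0.0764, 0.1586]
tcp_rot: [3.141, 0.001, 1.685]
wrist_force: [0.2, 0.7, -1.2]
width: 0.893
gripper_force: 0.0
```

Run:
```python
from h import *
T=ld("top3");S=ld("side3")
for z in(.3,.35,.4,.45): print(z,onz(T,215+265/4,115+330/4,z), onz(T,215+340/4,115+325/4,z))
# bar thickness: side crop bar near end: top edge (355,183)? print z column at bar near corner own(.021,-.12)
D=np.array([.590,.039,0]);c,s=np.cos(.118),np.sin(.118)
for z in(.295,.305,.315,.325):
  for x in(.021,.066):
    w=D+np.array([c*x+s*.12,s*x-c*.12,z]);print(z,x,(proj(S,w)-[265,130])*4)
```

```text
0.3 [ 0.53643484 -0.01042882  0.3       ] [ 0.53924827 -0.04870446  0.3       ]
0.35 [ 0.5323288  -0.00996738  0.35      ] [ 0.5349652  -0.04583449  0.35      ]
0.4 [ 0.52822276 -0.00950593  0.4       ] [ 0.53068212 -0.04296453  0.4       ]
0.45 [ 0.52411672 -0.00904449  0.45      ] [ 0.52639905 -0.04009456  0.45      ]
0.295 0.021 [302.31383315 220.37665886]
0.295 0.066 [361.2123302  205.62308979]
0.305 0.021 [303.6568392  209.14953609]
0.305 0.066 [362.83833111 194.42531362]
0.315 0.021 [305.01350895 197.80818903]
0.315 0.066 [364.48072186 183.11466555]
0.325 0.021 [306.38405197 186.35086561]
0.325 0.066 [366.13975152 171.68943035]
```

jog_arm([
  [0,0.6,0,0,1],
  [0,0.6,0,0,1],
  [0,0.6,0,0,1],
  [0,0.54,0,0,1],
  [0,0,0,0,1],
])

```text
t: 7.9
tcp_pos: [0.5706, -0.0644, 0.1576]
tcp_rot: [3.141, 0.0, 1.688]
wrist_force: [-0.0, -0.2, -0.6]
width: 0.999
gripper_force: 0.0
```

Run:
```python
from plant import vision
from h import *
d=vision.read_camera("side");pickle.dump(d,open("side4.pkl","wb"));t=vision.read_camera("top")
f=lambda d,x,y:cv2.resize(d["img"][y:y+120,x:x+100],(400,480),interpolation=cv2.INTER_CUBIC)
cv2.imwrite("pics/g4.png",np.hstack([f(d,275,120),f(t,225,95)])[:,:,::-1])
```

```text
(no output)
```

View pics/g4.png

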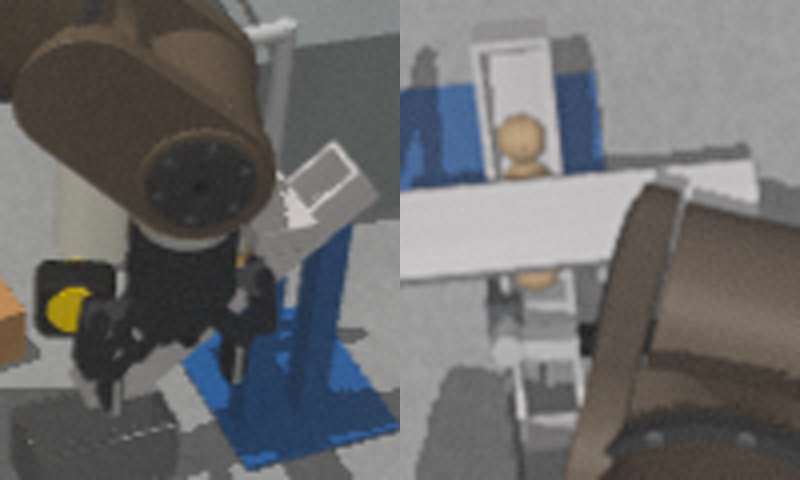

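The forward finger is at side crop (240,345), past the lever's end, and the wrist casing sits above the bar with no force. Next I slide sideways so the forward finger goes behind the lever.

jog_arm([
  [0.3,0,0,0,1],
  [0.4,0,0,0,1],
  [0.4,0,0,0,1],
  [0.4,0,0,0,1],
  [0.1,0,0,0,1],
])

```text
t: 8.42
tcp_pos: [0.5625, -0.0151, 0.1586]
tcp_rot: [-3.142, -0.0, 1.689]
wrist_force: [-0.1, -1.1, 0.5]
width: 0.999
gripper_force: 0.0
```

```bash
cat > arc.py <<'E'
from h import *
from plant import r
D=np.array([.590,.039,0]);Y=.118;c,s=np.cos(Y),np.sin(Y);R=np.array([[c,-s,0],[s,c,0],[0,0,1]])
H=np.array([-.009,.021,.192])
def G(a,rad): return H+rad*np.array([-.79*np.sin(a),-np.cos(a),-.613*np.sin(a)])
def own():
    st=r.read_state();return R.T@(st["tcp_pos"]-D),st["tcp_rot"][2]-Y-np.pi/2   # tool x=own y, tool y=own x at yaw 0
def rows(poses,step=.05):
    p,y=own();out=[]
    for P,yy in poses:
        a=y+np.pi/2;tx=np.array([np.cos(a),np.sin(a),0]);ty=np.array([np.sin(a),-np.cos(a),0])
        d=P-p;m=[d@tx/.03,d@ty/.03,-d[2]/.03,-(yy-y)/np.radians(4)]
        m=[round(round(v/step)*step,2) for v in m];out.append(m)
        p=p+.03*(m[0]*tx+m[1]*ty)-np.array([0,0,.03*m[2]]);y-=m[3]*np.radians(4)
    return out
E
python3 - <<'E'
from arc import *
p,y=own();print(p,y)
ps=[]
for a in np.linspace(0,1.571,26)[1:]:
    k=min(1,a/.8);rad=.0715+.0115*k;g=G(a,rad);psi=np.arctan2(.79*np.sin(a),np.cos(a))
    half=.013-.006*np.sin(a);n=np.array([np.cos(psi),-np.sin(psi),0])
    P=g+n*(half+.002-.0425)   
    P[2]=g[2]-(.033-.021*a/1.571);ps.append((P,-psi))
for i,m in enumerate(rows(ps)): print(m+[1], end=",\n" if i%5<4 else f"   {ps[i][0].round(3)}\n\n")
E
```

```text
[-0.03365651 -0.05044482  0.15860012] 0.0004612774936836317
[0.0, -0.25, 0.05, 0.7, 1],
[0.05, -0.1, 0.05, 0.75, 1],
[0.0, -0.15, 0.1, 0.7, 1],
[0.05, -0.15, 0.05, 0.7, 1],
[0.05, -0.1, 0.1, 0.75, 1]   [-0.056 -0.044  0.149]

[0.05, -0.15, 0.05, 0.75, 1],
[0.05, -0.15, 0.05, 0.75, 1],
[0.05, -0.15, 0.1, 0.8, 1],
[0.05, -0.15, 0.05, 0.75, 1],
[0.1, -0.15, 0.05, 0.8, 1]   [-0.073 -0.029  0.138]

[0.05, -0.15, 0.1, 0.85, 1],
[0.05, -0.15, 0.05, 0.85, 1],
[0.1, -0.15, 0.05, 0.9, 1],
[0.1, -0.15, 0.05, 0.9, 1],
[0.1, -0.2, 0.05, 0.9, 1]   [-0.084 -0.004  0.13 ]

[0.15, -0.15, 0.0, 0.95, 1],
[0.1, -0.15, 0.05, 1.0, 1],
[0.1, -0.15, 0.0, 1.0, 1],
[0.15, -0.2, 0.05, 1.05, 1],
[0.1, -0.15, 0.0, 1.05, 1]   [-0.084  0.026  0.127]

[0.1, -0.2, 0.0, 1.1, 1],
[0.1, -0.15, 0.0, 1.1, 1],
[0.15, -0.15, 0.0, 1.15, 1],
[0.1, -0.2, -0.05, 1.1, 1],
[0.1, -0.15, 0.0, 1.15, 1]   [-0.075  0.055  0.129]
```

jog_arm([
  [0,-0.25,0.05,0.7,1],
  [0.05,-0.1,0.05,0.75,1],
  [0,-0.15,0.1,0.7,1],
  [0.05,-0.15,0.05,0.7,1],
  [0.05,-0.1,0.1,0.75,1],
])

```text
t: 8.83
tcp_pos: [0.5406, -0.0131, 0.1481]
tcp_rot: [3.141, 0.0, 1.434]
wrist_force: [0.9, 0.1, -0.2]
width: 1.006
gripper_force: 0.4
```

jog_arm([
  [0.05,-0.15,0.05,0.75,1],
  [0.05,-0.15,0.05,0.75,1],
  [0.05,-0.15,0.1,0.8,1],
  [0.05,-0.15,0.05,0.75,1],
  [0.1,-0.15,0.05,0.8,1],
])

```text
t: 9.25
tcp_pos: [0.5212, 0.0008, 0.1389]
tcp_rot: [3.141, -0.0, 1.165]
wrist_force: [1.7, -0.6, 0.1]
width: 0.996
gripper_force: 0.8
```

Run:
```python
from plant import vision
from arc import *
print(own())
d=vision.read_camera("side");t=vision.read_camera("top")
f=lambda d,x,y:cv2.resize(d["img"][y:y+120,x:x+100],(400,480),interpolation=cv2.INTER_CUBIC)
cv2.imwrite("pics/g5.png",np.hstack([f(d,275,120),f(t,225,95)])[:,:,::-1])
```

```text
(array([-0.07279733, -0.02985784,  0.1389289 ]), np.float64(-0.5234936707453262))
```

View pics/g5.png

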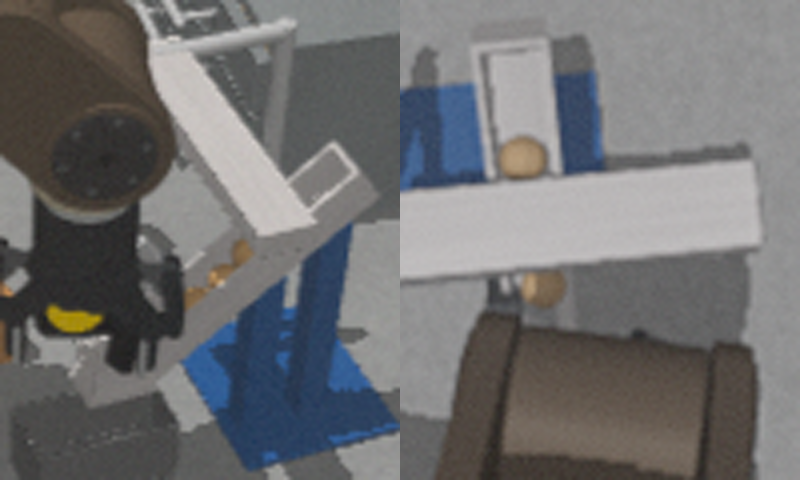

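The hook works: the gate is partly open, and knobs have advanced to side crop (195,297) and top crop (543,287). I continue along the arc.

jog_arm([
  [0.05,-0.15,0.1,0.85,1],
  [0.05,-0.15,0.05,0.85,1],
  [0.1,-0.15,0.05,0.9,1],
  [0.1,-0.15,0.05,0.9,1],
  [0.1,-0.2,0.05,0.9,1],
])

```text
t: 9.77
tcp_pos: [0.5074, 0.0229, 0.1301]
tcp_rot: [3.141, -0.001, 0.86]
wrist_force: [1.5, -2.2, -0.5]
width: 0.998
gripper_force: 0.7
```

jog_arm([
  [0.15,-0.15,0,0.95,1],
  [0.1,-0.15,0.05,1,1],
  [0.1,-0.15,0,1,1],
  [0.15,-0.2,0.05,1,1],
  [0.1,-0.15,0,1,1],
])

```text
t: 10.18
tcp_pos: [0.5046, 0.0531, 0.1269]
tcp_rot: [3.141, -0.0, 0.514]
wrist_force: [1.3, -0.7, -1.4]
width: 1.0
gripper_force: 0.6
```

Run:
```python
from arc import *
print(own())
ps=[]
for a in np.linspace(1.257,1.571,6)[1:]:
    g=G(a,.083);psi=min(np.arctan2(.79*np.sin(a),np.cos(a)),1.5);n=np.array([np.cos(psi),-np.sin(psi),0])
    P=g+n*(.013-.006*np.sin(a)+.002-.0425);P[2]=g[2]-(.033-.021*a/1.571);ps.append((P,-psi))
for m in rows(ps): print(m)
```

```text
(array([-0.08311487,  0.02405159,  0.12689644]), np.float64(-1.1748799978390494))
[0.1, -0.25, 0.0, 1.2]
[0.1, -0.15, 0.0, 1.1]
[0.15, -0.2, -0.05, 1.1]
[0.1, -0.15, 0.0, 1.15]
[0.0, -0.2, 0.0, 0.1]
```

jog_arm([
  [0.1,-0.25,0,1,1],
  [0.1,-0.15,0,1,1],
  [0.15,-0.2,-0.05,1,1],
  [0.1,-0.15,0,1,1],
  [0.05,-0.15,0,0.5,1],
])

```text
t: 10.6
tcp_pos: [0.5085, 0.0835, 0.1286]
tcp_rot: [3.141, -0.001, 0.199]
wrist_force: [-0.2, -1.0, -0.4]
width: 0.996
gripper_force: 0.6
```

Run:
```python
from arc import *
print(own())
from plant import vision
d=vision.read_camera("side");t=vision.read_camera("top")
pickle.dump(d,open("side6.pkl","wb"));pickle.dump(t,open("top6.pkl","wb"))
for n,im,x,y in(("s",d["img"],275,120),("t",t["img"],225,95)):
    hv=cv2.cvtColor(im[y:y+120,x:x+100],cv2.COLOR_RGB2HSV);m=cv2.inRange(hv,(8,70,110),(22,200,255));k=cv2.connectedComponentsWithStats(m)
    print(n,[(a[4],c.round()+[x,y]) for a,c in zip(k[2][1:],k[3][1:]) if a[4]>8])
```

```text
(array([-0.07569792,  0.05382368,  0.12858406]), np.float64(-1.489380386080641))
s [(np.int32(54), array([277., 197.])), (np.int32(14), array([277., 208.])), (np.int32(12), array([304., 210.])), (np.int32(71), array([295., 226.]))]
t []
```

jog_arm([
  [0,-0.1,0,0,1],
  [0,-0.1,0,0,1],
  [0,-0.05,0,0,1],
  [0,0,0,0,1],
  [0,0,0,0,1],
])

```text
t: 11.12
tcp_pos: [0.5079, 0.0859, 0.1284]
tcp_rot: [3.136, -0.001, 0.202]
wrist_force: [6.2, -44.0, -3.5]
width: 1.001
gripper_force: 22.8
```

jog_arm([
  [0,0.15,0,0,1],
  [0,0.15,0,0,1],
  [0,0,0,0,1],
  [0,0,0,0,1],
  [0,0,0,0,1],
])

```text
t: 11.53
tcp_pos: [0.5083, 0.0821, 0.1284]
tcp_rot: [-3.142, -0.0, 0.202]
wrist_force: [0.2, 0.7, -0.0]
width: 0.998
gripper_force: 0.0
```

Run:
```python
from arc import *
print(own())
from plant import vision
d=vision.read_camera("side");t=vision.read_camera("top")
pickle.dump(d,open("side6.pkl","wb"));pickle.dump(t,open("top6.pkl","wb"))
for n,im,x,y in(("s",d["img"],275,120),("t",t["img"],225,95)):
    hv=cv2.cvtColor(im[y:y+120,x:x+100],cv2.COLOR_RGB2HSV);m=cv2.inRange(hv,(8,70,80),(22,220,255));k=cv2.connectedComponentsWithStats(m)
    print(n,[(a[4],c.round()+[x,y]) for a,c in zip(k[2][1:],k[3][1:]) if a[4]>8])
f=lambda d,x,y:cv2.resize(d["img"][y:y+120,x:x+100],(400,480),interpolation=cv2.INTER_CUBIC)
cv2.imwrite("pics/g6.png",np.hstack([f(d,265,130),f(t,225,95)])[:,:,::-1])
```

```text
(array([-0.07605947,  0.05237063,  0.12843381]), np.float64(-1.4871538587396729))
s [(np.int32(103), array([277., 201.])), (np.int32(21), array([309., 226.])), (np.int32(41), array([290., 230.]))]
t [(np.int32(16), array([273., 202.]))]
```

View pics/g6.png

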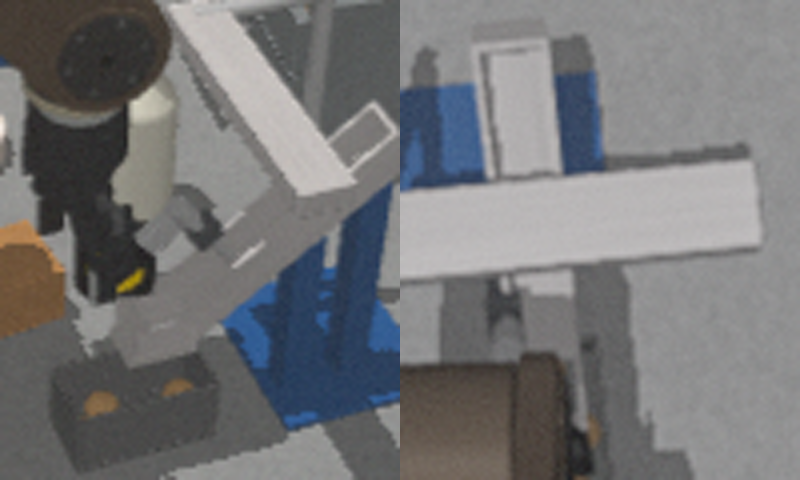

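The top crop shows an empty trough. The side crop shows knobs in the bin at (100,403) and (178,388). The lever was pressed to its open stop. Now I rise clear, close the fingers and go to the other side of the lever to push it shut.

jog_arm([
  [0,0,-0.9,0,1],
  [0,0,-1,0,1],
  [0,-0.15,-0.2,0,0],
  [0,-0.15,0,0,0],
  [0,0,0,0,0],
])

```text
t: 12.05
tcp_pos: [0.5062, 0.0914, 0.1911]
tcp_rot: [-3.142, -0.0, 0.202]
wrist_force: [-0.1, 1.3, -0.2]
width: 0.604
gripper_force: 0.0
```

jog_arm([
  [0,0,0,0,0],
  [0,0,0,0,0],
  [0,0,0,0,0],
  [0,0,0,0,0],
  [0,0,0,0,0],
])

```text
t: 12.47
tcp_pos: [0.5066, 0.0904, 0.1909]
tcp_rot: [-3.142, 0.001, 0.201]
wrist_force: [-0.1, -0.6, 0.2]
width: -0.002
gripper_force: 0.0
```

Run:
```python
from arc import *
print(own())
from plant import vision
for n in("side","top"):
    d=vision.read_camera(n);pickle.dump(d,open(n+"7.pkl","wb"))
    # dark grip mask near predicted open grip
    w=D+R@G(1.571,.068);p=proj(d,w);x,y=(p-20).astype(int)
    m=(d["img"][y:y+40,x:x+40].max(2)<60).astype(np.uint8);k=cv2.connectedComponentsWithStats(m);print(n,p,[(a[4],c+[x,y]) for a,c in zip(k[2][1:],k[3][1:]) if a[4]>15])
y0=own()[1];ps=[]
for a in np.linspace(1.571,0,16):
    g=G(a,.075);psi=np.arctan2(.79*np.sin(a),np.cos(a));n=-np.array([np.cos(psi),-np.sin(psi),0])
    P=g+n*(.013-.006*np.sin(a)+.011*abs(n[0])+.0145*abs(n[1])+(.002 if a<1.5 else .006));P[2]=g[2]-.018;ps.append((P,y0))
pre=ps[0][0].copy();pre[2]=own()[0][2]
for i,m in enumerate(rows([(pre,y0)]+ps)): print(m,ps[i-1][0].round(3) if i else pre)
```

```text
(array([-0.07681235,  0.06090207,  0.19093413]), np.float64(-1.4882557072954343))
side [291.5664192  199.13542459] [(np.int32(256), array([292.55078125, 194.53515625]))]
top [254.63875556 206.99368969] [(np.int32(122), array([259.63114754, 210.70491803]))]
[0.25, 0.45, 0.0, 0.0] [-0.06824291  0.04851811  0.19117232]
[0.0, 0.0, 2.1, 0.0] [-0.068  0.049  0.128]
[-0.15, 0.35, 0.0, 0.0] [-0.071  0.038  0.128]
[-0.1, 0.2, -0.05, 0.0] [-0.074  0.031  0.129]
[-0.05, 0.25, 0.0, 0.0] [-0.076  0.023  0.13 ]
[-0.05, 0.3, -0.1, 0.0] [-0.077  0.015  0.132]
[-0.05, 0.25, -0.05, 0.0] [-0.077  0.006  0.134]
[0.0, 0.3, -0.1, 0.0] [-0.076 -0.002  0.137]
[0.05, 0.3, -0.1, 0.0] [-0.074 -0.01   0.14 ]
[0.05, 0.25, -0.1, 0.0] [-0.072 -0.018  0.143]
[0.1, 0.25, -0.15, 0.0] [-0.068 -0.026  0.147]
[0.1, 0.25, -0.1, 0.0] [-0.064 -0.032  0.151]
[0.15, 0.2, -0.15, 0.0] [-0.059 -0.038  0.155]
[0.15, 0.2, -0.15, 0.0] [-0.054 -0.044  0.16 ]
[0.2, 0.15, -0.15, 0.0] [-0.048 -0.048  0.164]
[0.2, 0.15, -0.15, 0.0] [-0.042 -0.051  0.169]
[0.2, 0.1, -0.2, 0.0] [-0.035 -0.054  0.174]
```

jog_arm([
  [0,0.15,0.8,0,0],
  [0,0,0.8,0,0],
  [0,0,0.5,0,0],
  [0,0.4,0,0,0],
  [0,0.25,0,0,0],
])

```text
t: 12.98
tcp_pos: [0.5113, 0.0663, 0.1281]
tcp_rot: [-3.141, 0.002, 0.201]
wrist_force: [-1.9, 1.2, 1.9]
width: -0.002
gripper_force: 1.1
```

jog_arm([
  [0,0.25,0,0,0],
  [0,0.25,0,0,0],
  [-0.05,0.25,-0.1,0,0],
  [0,0.25,-0.05,0,0],
  [0,0.25,-0.1,0,0],
])

```text
t: 13.4
tcp_pos: [0.5178, 0.0291, 0.1365]
tcp_rot: [3.141, -0.001, 0.2]
wrist_force: [-0.4, 0.3, -0.1]
width: 0.001
gripper_force: 0.7
```

Run:
```python
from arc import *
print(own());y0=own()[1];ps=[]
for a in np.linspace(.84,0,11):
    g=G(a,.075);psi=np.arctan2(.79*np.sin(a),np.cos(a));n=-np.array([np.cos(psi),-np.sin(psi),0])
    P=g+n*(.013-.006*np.sin(a)+.011*abs(n[0])+.0145*abs(n[1])+.002);P[2]=g[2]-.018;ps.append((P,y0))
for i,m in enumerate(rows(ps)): print(m,ps[i][0].round(3))
```

```text
(array([-0.07289873, -0.00131826,  0.1365338 ]), np.float64(-1.4883829250928589))
[-0.05, 0.3, -0.1, 0.0] [-0.074 -0.01   0.14 ]
[0.0, 0.2, -0.1, 0.0] [-0.072 -0.017  0.142]
[0.1, 0.2, -0.1, 0.0] [-0.07  -0.023  0.145]
[0.1, 0.2, -0.1, 0.0] [-0.067 -0.028  0.148]
[0.1, 0.2, -0.1, 0.0] [-0.063 -0.033  0.152]
[0.1, 0.15, -0.1, 0.0] [-0.059 -0.038  0.155]
[0.15, 0.15, -0.15, 0.0] [-0.055 -0.042  0.159]
[0.1, 0.15, -0.1, 0.0] [-0.05  -0.046  0.163]
[0.2, 0.1, -0.15, 0.0] [-0.045 -0.049  0.166]
[0.15, 0.1, -0.1, 0.0] [-0.04  -0.052  0.17 ]
[0.15, 0.1, -0.15, 0.0] [-0.035 -0.054  0.174]
```

jog_arm([
  [-0.05,0.3,-0.1,0,0],
  [0,0.2,-0.1,0,0],
  [0.1,0.2,-0.1,0,0],
  [0.1,0.2,-0.1,0,0],
  [0.1,0.2,-0.1,0,0],
])

```text
t: 13.82
tcp_pos: [0.5318, -0.0014, 0.1513]
tcp_rot: [3.142, -0.0, 0.201]
wrist_force: [-1.1, 1.2, -0.2]
width: -0.003
gripper_force: 0.8
```

jog_arm([
  [0.1,0.15,-0.1,0,0],
  [0.15,0.15,-0.15,0,0],
  [0.1,0.15,-0.1,0,0],
  [0.2,0.1,-0.15,0,0],
  [0.15,0.1,-0.1,0,0],
])

```text
t: 14.23
tcp_pos: [0.5564, -0.0161, 0.1695]
tcp_rot: [3.141, 0.0, 0.201]
wrist_force: [-3.3, 0.8, 3.5]
width: 0.002
gripper_force: 2.2
```

jog_arm([
  [0.15,0.1,-0.15,0,0],
  [0.05,0,0,0,0],
  [0,0,0,0,0],
  [0,0,0,0,0],
  [0,0,0,0,0],
])

```text
t: 14.65
tcp_pos: [0.5623, -0.0174, 0.1732]
tcp_rot: [3.141, -0.0, 0.201]
wrist_force: [0.0, -0.3, 0.0]
width: -0.002
gripper_force: 0.0
```

Run:
```python
from arc import *
print(own())
```

```text
(array([-0.03414554, -0.05272639,  0.17323617]), np.float64(-1.4879179604586557))
```

jog_arm([
  [0.05,0,-0.02,0,0],
  [0.05,0,-0.02,0,0],
  [0,0,0,0,0],
  [0,0,0,0,0],
  [0,0,0,0,0],
])

```text
t: 15.07
tcp_pos: [0.5652, -0.0169, 0.1746]
tcp_rot: [3.141, -0.0, 0.201]
wrist_force: [-1.3, -1.4, 1.6]
width: 0.002
gripper_force: 1.0
```

jog_arm([
  [0.06,0,-0.02,0,0],
  [0,0,0,0,0],
  [0,0,0,0,0],
  [0,0,0,0,0],
  [0,0,0,0,0],
])

```text
t: 15.48
tcp_pos: [0.567, -0.0165, 0.1752]
tcp_rot: [3.141, -0.0, 0.201]
wrist_force: [-1.8, -0.4, 2.3]
width: -0.001
gripper_force: 1.2
```

jog_arm([
  [0.05,0,-0.02,0,0],
  [0,0,0,0,0],
  [0.05,0,-0.02,0,0],
  [0,0,0,0,0],
  [0,0,0,0,0],
])

```text
t: 15.9
tcp_pos: [0.5692, -0.0161, 0.1761]
tcp_rot: [-3.141, 0.002, 0.201]
wrist_force: [-8.0, -3.0, 1.9]
width: 0.004
gripper_force: 3.6
```

Run:
```python
from arc import *
print(own())
from plant import vision
d=vision.read_camera("side");pickle.dump(d,open("side8.pkl","wb"))
a=ld("side")
for im in(a,d):
    x,y=308,180;m=(im["img"][y:y+32,x:x+24].max(2)<60).astype(np.uint8);k=cv2.connectedComponentsWithStats(m);print([(q,c+[x,y]) for q,c in zip(k[2][1:],k[3][1:]) if q[4]>15])
```

```text
(array([-0.0271196 , -0.05225784,  0.17614537]), np.float64(-1.4880126617537064))
[(array([ 5, 10, 11, 16, 77], dtype=int32), array([318.18181818, 197.68831169]))]
[(array([  0,   0,  18,  27, 323], dtype=int32), array([315.43034056, 191.51393189]))]
```

jog_arm([
  [0.04,0,0,0,0],
  [0,0,0,0,0],
  [0,0,0,0,0],
  [0,0,0,0,0],
  [0,0,0,0,0],
])

```text
t: 16.37
tcp_pos: [0.5695, -0.016, 0.1761]
tcp_rot: [-3.141, 0.004, 0.201]
wrist_force: [-12.7, -5.6, 4.3]
width: -0.002
gripper_force: 6.4
```

The lever is at its shut stop: force rises and the tool no longer moves. Retreat and compare with the first images.

jog_arm([
  [-0.5,0,0,0,0],
  [-0.9,0,0,0,0],
  [-0.9,0,0,0,0],
  [-0.9,0,-0.5,0,0],
  [-0.5,0,-0.9,0,0],
])

```text
t: 16.78
tcp_pos: [0.4594, -0.0377, 0.2167]
tcp_rot: [-3.139, 0.005, 0.201]
wrist_force: [0.2, -0.2, 0.9]
width: -0.001
gripper_force: 0.0
```

jog_arm([
  [0,0.9,-0.9,0,0],
  [0,1,-0.5,0,0],
  [0,1,0,0,0],
  [0,1,0,0,0],
  [0,1,0,0,0],
])

```text
t: 17.2
tcp_pos: [0.4923, -0.1834, 0.261]
tcp_rot: [3.14, -0.002, 0.201]
wrist_force: [1.0, 0.4, -0.5]
width: 0.002
gripper_force: 0.0
```

jog_arm([
  [0,1,0,0,0],
  [0,1,0,0,0],
  [0,1,0,0,0],
  [0,0,0,0,0],
  [0,0,0,0,0],
])

```text
t: 17.62
tcp_pos: [0.5098, -0.2713, 0.2599]
tcp_rot: [-3.141, -0.0, 0.199]
wrist_force: [-0.5, -0.1, 0.6]
width: -0.003
gripper_force: 0.0
```

Run:
```python
from arc import *
from plant import vision
for n,x,y,w,h in(("side",308,180,24,32),("top",262,165,48,27)):
    d=vision.read_camera(n);a=ld(n)
    for im in(a,d):
        m=(im["img"][y:y+h,x:x+w].max(2)<60).astype(np.uint8);k=cv2.connectedComponentsWithStats(m);print(n,[(q,c+[x,y]) for q,c in zip(k[2][1:],k[3][1:]) if q[4]>15])
    hv=cv2.cvtColor(d["img"],cv2.COLOR_RGB2HSV);m=cv2.inRange(hv,(8,70,80),(22,220,255));k=cv2.connectedComponentsWithStats(m)
    print("wood",[(q[4],c.round()) for q,c in zip(k[2][1:],k[3][1:]) if 10<q[4]<400])
    w0=D+R@np.array([-.045,0,.015]);print("bin px",proj(d,w0))
    df=cv2.absdiff(d["img"],a["img"]).max(2)
    # bystander check by changed pixels at initial spots
    for nm,p in dict(carton=(.47,.155,.03),tape=(.5765,.194,.03),knife=(.667,-.177,0),bottle=(.62,.327,.1),drill=(.6,-.24,.03),jar=(.461,-.373,.05),red=(.313,-.282,.03)).items():
        u,v=proj(d,p).astype(int);print(nm,(u,v),(df[max(0,v-12):v+12,u-12:u+12]>50).mean().round(2),end="; ")
    print()
```

```text
side [(array([ 5, 10, 11, 16, 77], dtype=int32), array([318.18181818, 197.68831169]))]
side [(array([  0,   0,  24,  25, 517], dtype=int32), array([319.56479691, 191.57059961])), (array([ 1, 24, 23,  8, 73], dtype=int32), array([315.12328767, 208.87671233]))]
wood [(np.int32(227), array([242.,   4.])), (np.int32(11), array([283., 112.])), (np.int32(25), array([300., 117.])), (np.int32(171), array([326., 132.])), (np.int32(14), array([ 80., 140.])), (np.int32(28), array([388., 178.])), (np.int32(40), array([312., 176.])), (np.int32(346), array([132., 193.])), (np.int32(20), array([124., 217.])), (np.int32(16), array([ 79., 222.])), (np.int32(31), array([110., 225.])), (np.int32(41), array([ 88., 227.])), (np.int32(17), array([308., 227.])), (np.int32(43), array([290., 231.])), (np.int32(13), array([426., 236.])), (np.int32(15), array([ 84., 233.])), (np.int32(27), array([102., 235.])), (np.int32(16), array([ 75., 241.])), (np.int32(69), array([444., 266.])), (np.int32(38), array([ 86., 281.])), (np.int32(13), array([ 87., 289.])), (np.int32(16), array([103., 302.])), (np.int32(227), a
[... 687 characters left out ...]
, (np.int32(18), array([ 15., 214.])), (np.int32(62), array([260., 211.])), (np.int32(178), array([ 58., 251.])), (np.int32(64), array([269., 218.])), (np.int32(29), array([ 15., 234.])), (np.int32(11), array([ 14., 250.])), (np.int32(13), array([  3., 275.])), (np.int32(13), array([ 12., 274.])), (np.int32(13), array([  2., 293.])), (np.int32(25), array([  0., 333.]))]
bin px [264.34152952 202.61518814]
carton (np.int64(219), np.int64(229)) 0.0; tape (np.int64(205), np.int64(190)) 0.0; knife (np.int64(339), np.int64(160)) 0.0; bottle (np.int64(149), np.int64(170)) 0.0; drill (np.int64(364), np.int64(183)) 0.0; jar (np.int64(415), np.int64(234)) 0.67; red (np.int64(380), np.int64(288)) 0.67;
```

jog_arm([
  [-1,0,0,0,0],
  [-1,0.5,0,0,0],
  [-1,1,0,0,0],
  [-1,1,0,0,0],
  [-1,1,0,0,0],
])

```text
t: 18.13
tcp_pos: [0.3841, -0.4009, 0.2611]
tcp_rot: [3.141, -0.001, 0.203]
wrist_force: [0.9, -0.2, -0.1]
width: -0.002
gripper_force: 0.0
```

jog_arm([
  [0,1,0,0,0],
  [0,1,0,0,0],
  [0,1,0,0,0],
  [0,1,0,0,0],
  [0,0,0,0,0],
])

```text
t: 18.55
tcp_pos: [0.4095, -0.5216, 0.2599]
tcp_rot: [3.14, -0.0, 0.2]
wrist_force: [0.2, -0.7, -0.2]
width: 0.003
gripper_force: 0.0
```

Run:
```python
from arc import *
from plant import vision
np.set_printoptions(precision=3,suppress=True)
for n,(x,y,w,h),g in(("side",(270,160,90,90),(308,180,24,32)),("top",(225,120,80,120),(262,165,48,27))):
    d=vision.read_camera(n);pickle.dump(d,open(n+"9.pkl","wb"));a=ld(n)
    m=(d["img"][g[1]:g[1]+g[3],g[0]:g[0]+g[2]].max(2)<60).astype(np.uint8);k=cv2.connectedComponentsWithStats(m);print(n,[(q,c+g[:2]) for q,c in zip(k[2][1:],k[3][1:]) if q[4]>15])
    hv=cv2.cvtColor(d["img"][y:y+h,x:x+w],cv2.COLOR_RGB2HSV);m=cv2.inRange(hv,(8,70,50),(22,220,255));k=cv2.connectedComponentsWithStats(m)
    for q,c in zip(k[2][1:],k[3][1:]):
        if q[4]>5: c=c+[x,y];print(" wood",q[2:],c,"own@z.017",R.T@(onz(d,*c,.017)-D),"own@z.045",(R.T@(onz(d,*c,.045)-D))[:2])
    df=cv2.absdiff(d["img"],a["img"]).max(2)
    for nm,p in dict(carton=(.47,.155,.03),tape=(.5765,.194,.03),knife=(.667,-.177,0),bottle=(.62,.327,.1),drill=(.6,-.24,.03),jar=(.461,-.373,.05),red=(.313,-.282,.03)).items():
        u,v=proj(d,p).astype(int);print(nm,(df[max(0,v-12):v+12,u-12:u+12]>50).mean().round(2),end="; ")
    print()
```

```text
side [(array([ 6,  9, 12, 16, 74], dtype=int32), array([319.432, 196.905]))]
 wood [ 14  34 201] [274.343 189.627] own@z.017 [-0.043  0.225  0.017] own@z.045 [-0.054  0.195]
 wood [ 4  6 10] [283.6 193.5] own@z.017 [-0.02   0.194  0.017] own@z.045 [-0.032  0.165]
 wood [ 59  55 373] [320.901 216.965] own@z.017 [0.054 0.04  0.017] own@z.045 [0.041 0.014]
 wood [ 35  46 594] [281.3   223.308] own@z.017 [-0.081  0.058  0.017] own@z.045 [-0.091  0.032]
 wood [3 5 9] [288.222 228.778] own@z.017 [-0.069  0.027  0.017] own@z.045 [-0.079  0.002]
 wood [4 3 7] [292.143 231.   ] own@z.017 [-0.06   0.013  0.017] own@z.045 [-0.071 -0.012]
 wood [ 5  7 13] [301.769 236.231] own@z.017 [-0.04  -0.019  0.017] own@z.045 [-0.052 -0.044]
 wood [4 4 6] [308.333 233.333] own@z.017 [-0.015 -0.015  0.017] own@z.045 [-0.027 -0.039]
 wood [ 38  14 293] [324.133 244.229] own@z.017 [ 0.013 -0.076  0.017] own@z.045 [ 0.    -0.099]
 wood [5 4 9] [349.667 247.222] own@z.017 [ 0.083 -0.116  0.017] own@z.045 [ 0.068 -0.138]
carton 0.53; tape 0.39; knife 0.33; bottle 0.0; drill 0.24; jar 0.73; red 0.69; 
top [(array([  8,   8,  24,  10, 169], dtype=int32), array([281.018, 177.544]))]
 wood [ 9  7 53] [261.226 188.717] own@z.017 [-0.006  0.004  0.017] own@z.045 [-0.009  0.003]
 wood [2 6 9] [273.333 202.667] own@z.017 [-0.048 -0.025  0.017] own@z.045 [-0.05  -0.025]
 wood [ 9  8 62] [260.113 211.403] own@z.017 [-0.068  0.014  0.017] own@z.045 [-0.069  0.013]
 wood [ 9  9 67] [268.806 218.194] own@z.017 [-0.089 -0.008  0.017] own@z.045 [-0.09  -0.008]
carton 0.0; tape 0.0; knife 0.0; bottle 0.0; drill 0.0; jar 0.37; red 0.5;
```

All four knobs show in the bin in the top view, the trough is empty, the lever is on its shut stop, and the robot is clear. Handing in.

```bash
python3 -c "
from plant import workorder
print(workorder.close_job())"
```

```text
the job is handed in; nothing more can be done
None
```

I handed the job in at about 18.6 s: all four knobs are in the grey bin, standing upright under the spout, and the lever is back at its shut stop. One risk is that pressing the lever onto its open stop peaked at 44 N at the wrist, taken by a finger pad rather than the arm or gripper body; also, the jar and red bin were partly hidden in the last pictures, so only the other bystanders are confirmed unmoved (no pixel change from above, tape roll not checked).

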